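Close up the bench dust extractor

ROBOT

A 6-joint arm with a two-finger parallel gripper is mounted at the origin on the work surface. World frame = base frame: x ahead of the robot, y to its left, z up, the work surface at z = 0. Lengths are in mm, angles in degrees, forces in N, time in s.
With the tool pointing down it reaches from about 350 to 850 mm from the base axis. Payload 8.1 kg.
Tool frame: the origin (TCP) lies midway between the tips of the shut fingers; the grasp point (between the pads) lies 19 mm behind it; z points along the fingers, x is the direction in which the jaws open and shut, and the axes are right-handed (so a half turn about z gives the same grasp; the last joint's range is limited). The gripper opens to 85 mm and grips with 20 to 120 N. Pads are 22 mm wide; open, the fingers measure 114 mm over their backs; the gripper's body (76 mm by 85 mm) begins 54 mm behind the grasp point. The pads swing forward as they close: fully open they stand 13 mm farther back than shut.
Start: joints at [63.404, 7.471, 85.268, -0, 87.261, -4.893], TCP at [221.863, 557.478, 231.292] pointing down, gripper open.
Joint ranges: [-169.43, 169.43], [-51.17, 129.36], [1.28, 143.12], [-76.62, 256.62], [0, 156.53], [-152.29, 152.29]. Speed limits (degrees/s): [136.94, 136.94, 159.86, 180, 180, 180].

INTERFACE

Orientations are given as [roll, pitch, yaw] about the fixed x, y, z axes, in that order (R = Rz(yaw) Ry(pitch) Rx(roll)).
In Python, from bench import monitor, cams, r gives the robot as it stands.
- The arm moves only by the tool jog_arm, never from a script. Its arguments are lists of equal length, an entry for each row: "offset": the shift along the tool's x, y, z in mm, a list of three; "delta_rot": the turn, a rotation vector about the tool's x, y, z in degrees, a list of three; "jaw": the opening in per cent of the stroke, from 0 (shut) to 100 (fully open). In form: {"offset": [[x, y, z], ...], "delta_rot": [[rx, ry, rz], ...], "jaw": [jaw, ...]}. A call has 1 to 20 rows; each row shifts and turns the pose as measured when the row begins, along the tool's axes as they then stand; what a row does not reach is not made up. A row lasts 1/10 s, in which the tool goes at most 50 mm and 8.59 degrees, less where a joint would pass 70% of its speed; a pose out of reach is approached as far as the arm can. A call is refused whole if a number of a shift passes 50 or a number of a turn 8.59, either way. A call with a gripper value outside its range is refused whole. The fingers move at their own pace and stop on an object; "newtons" is the grip in N (left out, the last holds). Time passes only in rows, so rows that do not move let the fingers close. It gives the time, the measured TCP pose, the force and the opening at its end, in the units of the state.
- monitor.sense(): the state, without advancing time (a new reading comes with each control period).
- cams.snapshot(name): name is "side" or "top"; returns (picture, depth): 400x640x3 uint8, red, green, blue; 400x640 float32, mm along the optical axis (not along the pixel's ray), 0 where there is no reading.
- cams.camera_model(name): a dict with "K" (3x3 intrinsics, pixels), "camera_from_world" (4x4, takes a point from world to camera coordinates). Camera axes: x right, y down, z forward; pixel columns grow to the right and rows downward; lengths in mm; the calibration is good to about 2 mm. A picture is of the moment at which its call begins. camera_model takes no time and is no camera call.
- r.hand_in(): hands the job in, once; it reports no verdict.
The state is a dict: "time": time; "joint_pos": joint angles; "qd": joint speeds; "joint_efforts": joint torques, N m; "tool_pos": TCP position; "tcp_rot": TCP orientation; "ft_force": force on the tool from outside, world axes, zero at the start; "wrist_torque": the same for the moment, N m; "finger_gap": finger opening in mm.
Only numpy, scipy, OpenCV 4.12 (cv2) and the standard library are available. Lean on these libraries where they do the work, as an engineer would, in place of code of your own. Each camera call takes 0.05 s, during which the arm holds its last target.

TASK

The goldsmith's bench dust extractor has a fresh filter and needs its access panel back on. Turn the quarter-turn wing fastener on the extractor's frame until the wing lies straight across the frame, in line with the panel's slot, then take the panel by its handle, fit it over the wing and the locating pin and press it down against the sprung filter until it is flush on the frame. Finish while still holding it pressed firmly there so that a colleague can lock the fastener: do not let go, and leave the other things on the bench where they are.

Things in the scene. Friction and masses are not known exactly. Their poses are not given: they have to be found in the camera images.
- frame_center (a point): Centre of the top face of the aluminium frame (150 x 230 mm, top face 104 mm above the bench) on the fixed grey dust extractor case (240 x 300 x 100 mm, yaw up to 0.3 rad, its round spigot away from the robot). Its y axis runs from the locating pin to the wing fastener, x across the frame, z up. In the frame is an opening of 100 x 130 mm with the filter in it.
- frame: The same aluminium frame as a body, fixed to the extractor; its origin is at bench level, 104 mm under frame_center, same axes.
- stud (a joint): Angle of the quarter-turn wing fastener about its upright axis: 0 when its wing lies across the frame (along the frame's x axis), which is lined up with the panel's slot; positive is anticlockwise seen from above. It starts between 0.6 and 1.5 rad, turns from -0.7 to 1.65, has no click or stop at 0 and stays where it is left (friction torque about 0.08 N m).
- stud_wing (a point): Centre of the fastener's black wing, 85 mm from frame_center along the frame's +y, 19 mm above the frame. The wing is an upright bar 38 mm long (this point's x axis, turning with it), 10 mm thick (y) and 26 mm tall (6 to 32 mm above the frame), with a pale slot along its top, on a shank 11 mm across. Lined up, it passes the panel's slot with 4 mm to spare all round; otherwise it blocks the panel.
- dowel_foot (a point): Foot of the round locating pin (8 mm across, 20 mm tall, tapered over its top 7 mm) on top of the frame, 85 mm from frame_center along the frame's -y.
- filter (a joint): How far the filter cassette (white frame 90 x 120 mm with paper pleats, in the frame's opening) is pushed down: 0: its top is 6 mm above the frame; 0.006: level with it. Sprung (900 N/m): the panel's weight alone does not move it, a further push of 2 N starts it and about 8 N brings it level; any more goes into the frame (12 to 20 N in all is a firm hold).
- panel_handle (a point): Centre of the handle bar of the loose access panel, 44 mm above the panel's underside and over its middle. The panel is an aluminium plate 130 mm (x) x 210 mm (y) x 4 mm, about 0.32 kg, lying flat on the bench, underside down. The dark steel handle bar runs along the panel's y axis: 12 mm wide, 12 mm high, 102 mm long, open below by 34 mm between two posts 90 mm apart.
- panel: The same access panel; origin at the centre of its underside, axes as for panel_handle.
- panel_slot (a point): Centre of the panel's slot, on the underside, 85 mm from the middle along the panel's +y; the slot goes right through and measures 46 mm along x and 18 mm along y. It belongs over the wing fastener.
- panel_hole (a point): Centre of the panel's round hole (14 mm across, right through), on the underside, 85 mm from the middle along the panel's -y. It belongs over the locating pin.
- jar: Amber glass jar with black lid, 48 mm across, 55 mm tall, near the panel. Not to be disturbed. Origin at its underside.
- ring_clamp: Wooden ring clamp, 135 mm long along its y, 26 mm wide, 22 mm high, lying near the panel. Not to be disturbed.
- link_tray: Shallow wooden tray of gold heart links, 60 x 160 x 14 mm, on the far side of the extractor. Not to be disturbed.
- hammer: Hammer lying on the bench to the right. Not to be disturbed.
- bur_block: Wooden block, 60 x 100 x 28 mm, with upright burs to 60 mm, to the left. Not to be disturbed.
- pliers: Pliers with black grips, 125 mm long, lying to the left. Not to be disturbed.
- calipers: Steel calipers, 220 mm long, lying at the left. Not to be disturbed.

How it is judged:
By the outcome, as a careful person would: the job done as asked, in the order asked, and still so for the second after the job is handed in, while the arm keeps its last pose, push and grip.
It also fails if it takes over 56 s, if anything falls off the work surface, if the arm or the gripper's body presses on something with over 40 N, if the wrist force passes 120 N, or if a joint passes its speed limit or range.

## Working session

There is one attempt and no reset: what is moved stays moved. The work goes in short steps, Python scripts to look and compute and a tool call to move; the robot and the scene stay as the last step left them, time stands still between calls to the robot, and variables do not carry over. Pictures are saved under pics/ and viewed, and the job is handed in when it is done.

Besides the shell and the picture viewer there is one more tool, called after ">>>" as name(argument=value, ...) on one line, values as JSON. jog_arm: Moves the arm, as the interface text tells. Its arguments: {"type":"object","properties":{"offset":{"type":"array","items":{"type":"array","items":{"type":"number"}}},"delta_rot":{"type":"array","items":{"type":"array","items":{"type":"number"}}},"jaw":{"type":"array","items":{"type":"number"}},"newtons":{"type":"number"}},"required":["offset","delta_rot","jaw"]}

```bash
ls; mkdir -p pics
python3 - <<'E'
from bench import monitor,cams,r
import cv2,numpy as np
print(monitor.sense())
for n in("top","side"):
    p,d=cams.snapshot(n); np.savez(f"{n}0.npz",p=p,d=d)
    cv2.imwrite(f"pics/{n}0.png",p[:,:,::-1]); m=cams.camera_model(n); print(n,np.round(m["K"],1),np.round(m["camera_from_world"],3))
E
```

```text
pics
{'time': 0.0, 'joint_pos': array([ 6.34055557e+01,  7.51369155e+00,  8.53284754e+01,  2.91684418e-04,
        8.72604384e+01, -4.89175135e+00]), 'qd': array([-0.06184168, -0.03944727, -0.06427001,  0.04070448, -0.02148101,
        0.04354011]), 'joint_efforts': array([-1.14124927e-03, -5.69375145e+01, -5.00567830e+01, -1.54210798e-04,
        1.42360645e-02,  3.71605449e-05]), 'tool_pos': array([221.59949218, 557.00465237, 230.26688809]), 'tcp_rot': array([-1.79990960e+02,  1.02206867e-01,  6.82973010e+01]), 'ft_force': array([ 0.31496547, -0.02758252,  0.95757334]), 'wrist_torque': array([ 0.04390079, -0.03284872,  0.0132197 ]), 'finger_gap': 85.63059715139602}
top [[498.7   0.  313.3]
 [  0.  498.7 194.4]
 [  0.    0.    1. ]] [[ 2.500000e-02 -9.990000e-01  2.100000e-02  7.402000e+00]
 [-9.950000e-01 -2.700000e-02 -9.900000e-02  5.774920e+02]
 [ 1.000000e-01 -1.900000e-02 -9.950000e-01  1.729208e+03]
 [ 0.000000e+00  0.000000e+00  0.000000e+00  1.000000e+00]]
side [[417.    0.  319.8]
 [  0.  417.  202.2]
 [  0.    0.    1. ]] [[-9.620000e-01 -2.750000e-01 -1.000000e-02  5.565110e+02]
 [-1.550000e-01  5.730000e-01 -8.050000e-01  1.636020e+02]
 [ 2.270000e-01 -7.720000e-01 -5.940000e-01  1.512904e+03]
 [ 0.000000e+00  0.000000e+00  0.000000e+00  1.000000e+00]]
```

View pics/top0.png

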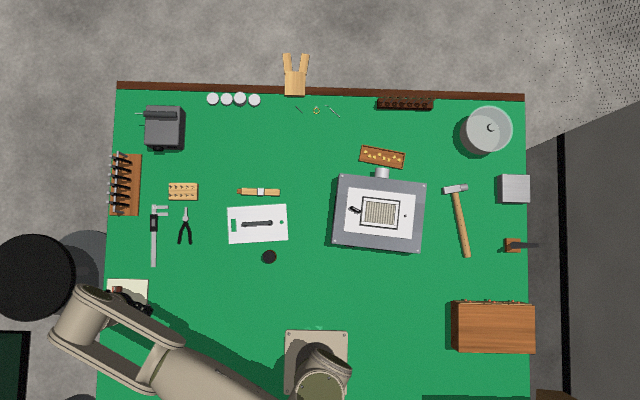

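View pics/side0.png

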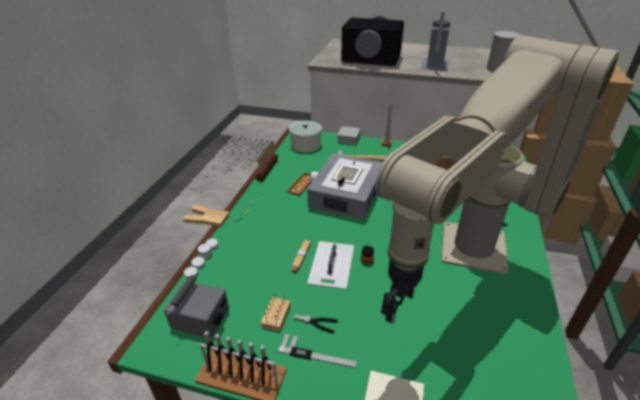

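Run:
```python
import cv2,numpy as np
p=np.load("top0.npz")["p"][:,:,::-1]
a=cv2.resize(p[185:280,215:315],(800,760),interpolation=cv2.INTER_NEAREST)[:600]
b=cv2.resize(p[170:255,325:430],None,fx=7,fy=7,interpolation=cv2.INTER_NEAREST)
cv2.imwrite("pics/za.png",a);cv2.imwrite("pics/zb.png",b)
p=np.load("side0.npz")["p"][:,:,::-1]
cv2.imwrite("pics/zc.png",cv2.resize(p[140:300,260:400],None,fx=3.7,fy=3.7,interpolation=cv2.INTER_NEAREST))
```

```text
(no output)
```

View pics/za.png

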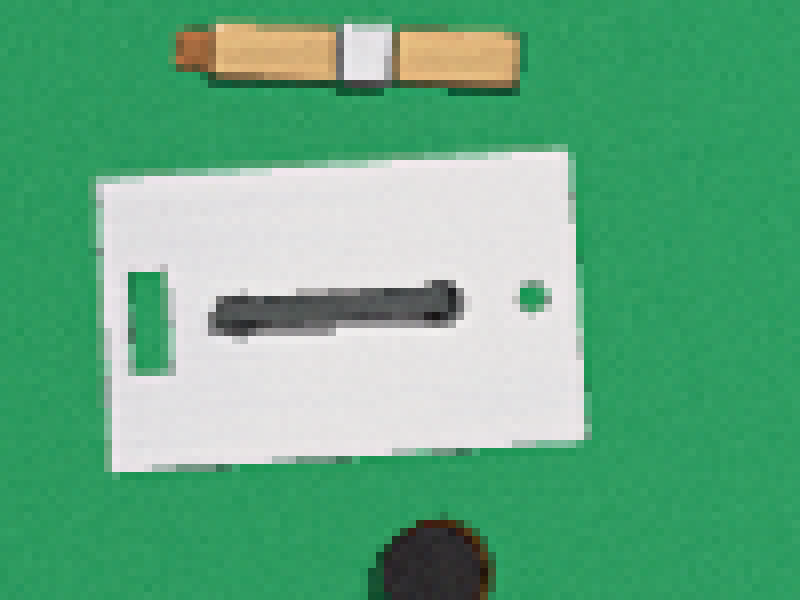

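View pics/zb.png

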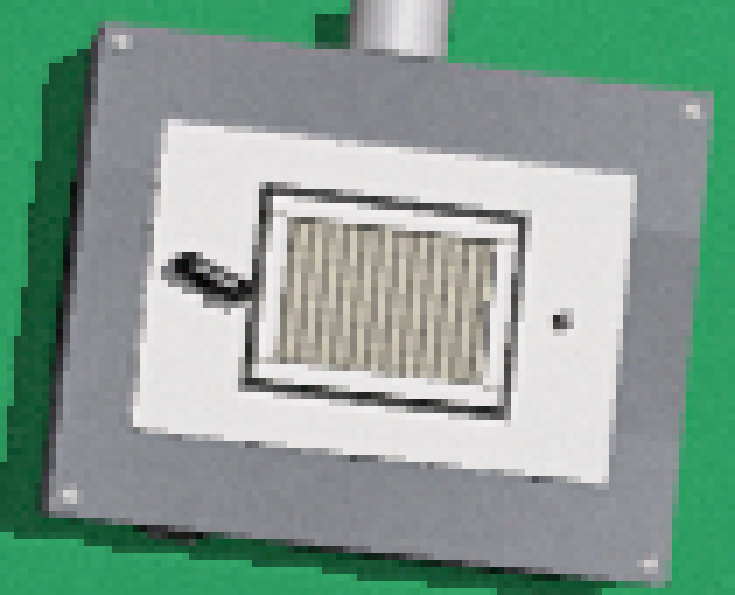

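View pics/zc.png

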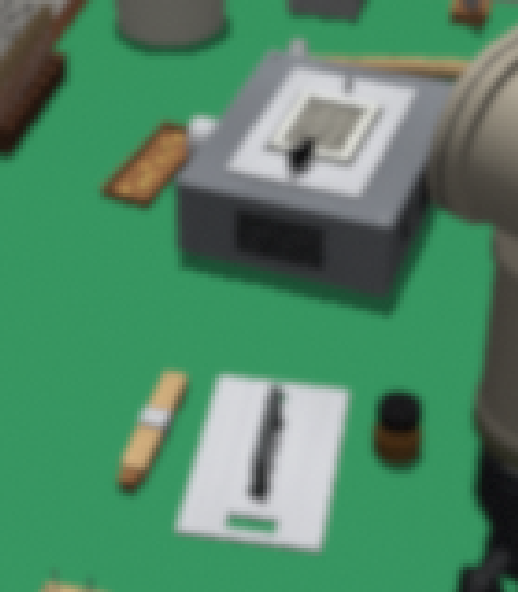

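```bash
cat > h.py <<'E'
import cv2,numpy as np
from bench import monitor,cams,r
def cast(name,uv,z):
    m=cams.camera_model(name);K=m["K"];T=m["camera_from_world"]
    uv=np.atleast_2d(np.asarray(uv,float));R=T[:3,:3];c=-R.T@T[:3,3]
    d=np.linalg.solve(K,np.c_[uv,np.ones(len(uv))].T).T@R
    s=(z-c[2])/d[:,2]
    return c+s[:,None]*d
def proj(name,P):
    m=cams.camera_model(name);q=np.atleast_2d(P)@m["camera_from_world"][:3,:3].T+m["camera_from_world"][:3,3]
    q=q@m["K"].T;return q[:,:2]/q[:,2:]
def snap(name,tag=None):
    p,d=cams.snapshot(name)
    if tag: np.savez(tag+".npz",p=p,d=d)
    return p,d
def rect(mask,name,z,roi,up=4):
    # threshold-image contours -> world plane -> minAreaRect
    x0,y0,x1,y1=roi;m=mask[y0:y1,x0:x1].astype(np.float32)
    m=(cv2.resize(m,None,fx=up,fy=up,interpolation=cv2.INTER_LINEAR)>.5).astype(np.uint8)
    cs,_=cv2.findContours(m,cv2.RETR_EXTERNAL,cv2.CHAIN_APPROX_NONE)
    c=max(cs,key=cv2.contourArea)[:,0].astype(float)
    uv=(c+.5)/up-.5+[x0,y0]
    w=cast(name,uv,z)[:,:2]
    return w,cv2.minAreaRect(w.astype(np.float32))
def soft(v,lo,hi): return np.clip((v-lo)/(hi-lo),0,1)
E
python3 - <<'E'
from h import *
import h
for name,rp,rf in(("top",(218,195,300,250),(340,180,425,250)),("side",(300,235,365,295),(315,150,380,200))):
    p=np.load(name+"0.npz")["p"].astype(float)
    mn=p.min(2);
    for lab,roi,z in(("panel",rp,4),("frame",rf,104)):
        x0,y0,x1,y1=roi;s=mn[y0:y1,x0:x1]
        bgv=130 if lab=="frame" else np.percentile(s,5);hi=np.percentile(s,90)
        print(name,lab,bgv,hi)
        w,rc=rect(soft(mn,bgv,hi),name,z,roi)
        print(np.round(rc[0],1),np.round(rc[1],1),round(rc[2],2))
E
```

```text
top panel 39.0 228.0
[471.5 218.2] [131.1 211. ] 5.23
top frame 130 229.0
[ 514.3 -200.7] [231.  151.2] 84.73
side panel 53.0 212.0
[474.6 216.9] [133.  214.4] 5.33
side frame 130 205.0
[ 517.9 -203.7] [231.3 151.3] 84.73
```

Run:
```python
from h import *
p=np.load("top0.npz")["p"].astype(float);g=p.max(2)
x0,y0,x1,y1=345,203,362,216
print(g[y0:y1,x0:x1].astype(int))
m=np.zeros(g.shape,np.uint8);m[y0:y1,x0:361]=(g[y0:y1,x0:361]<110)
M=cv2.moments(m,True);c=(M['m10']/M['m00'],M['m01']/M['m00']);a=.5*np.degrees(np.arctan2(2*M['mu11'],M['mu20']-M['mu02']))
d=np.array([np.cos(np.radians(a)),np.sin(np.radians(a))])
w=cast("top",[np.array(c)-6*d,c,np.array(c)+6*d],130);print(c,a,w)
v=w[0]-w[2];print(np.degrees(np.arctan2(v[1],v[0])))
mp=np.zeros(g.shape,np.uint8);q=g[204:225,400:408];print(q[5:15].astype(int))
print(proj("top",[[523.5,-117.5,136],[514.3-7.8,-200.7-84.6,124]]))
# depths
d=np.load("top0.npz")["d"];print(d[205:212,348:360].astype(int))
```

```text
[[134 145 237 230 233 227 230 229 228 230 227 228 228 229 231 231 173]
 [134 142 237 230 231 230 232 234 229 230 230 228 230 229 230 231 172]
 [134 146 238 233 234 234 235 234 233 232 232 231 229 230 232 227 123]
 [140 175 236 236 223 155  50  43 143 233 233 234 230 232 232 229 122]
 [145 177 236 223 116  22  14  46  83 107 191 232 232 232 234 227  74]
 [151 209 228 120 118  24  16  56 140 156  73 101 189 234 237 232  75]
 [149 215 228 135 122  95  49  20  10  54 132 155  79 105 194 222  44]
 [161 236 234 228 138 143 123  79  14   9  29 106 175 156  19  63  56]
 [151 236 232 233 237 229 143 142  97  48  32  22  25  57  30  28  63]
 [182 235 230 230 231 233 237 242 235 104  95  98  45  24  50  71  85]
 [178 234 231 229 229 232 230 232 227 138 149 146 129 130 155 178  98]
 [164 235 229 228 230 229 230 230 232 236 238 229 164 242 233 129 101]
 [176 236 231 230 229 229 229 231 228 230 231 232 234 235 228 121 104]]
(354.6829268292683, 209.5609756097561) 24.9385822717051 [[ 527.99667411  -96.01532322  130.        ]
 [ 520.06407828 -114.23071364  130.        ]
 [ 512.13579432 -132.43620285 
[... 185 characters left out ...]
30 230 232 229 231 233]
 [234 231 231 232 224 188 197 232]
 [235 230 233 223  46 115 189 232]
 [229 230 231 225  72  89 159 234]
 [230 230 232 230 196 206 236 232]
 [231 230 230 231 233 232 231 230]]
[[355.8756287  208.42475756]
 [405.66632383 215.09109095]]
[[1672 1685 1689 1685 1685 1680 1685 1691 1680 1688 1686 1690]
 [1678 1686 1679 1651 1650 1680 1684 1687 1676 1679 1674 1685]
 [1682 1682 1653 1651 1643 1643 1648 1676 1685 1687 1687 1681]
 [1683 1681 1662 1648 1652 1647 1649 1652 1641 1685 1687 1682]
 [1674 1684 1676 1668 1657 1644 1653 1643 1650 1647 1657 1682]
 [1678 1685 1683 1683 1678 1665 1655 1646 1647 1653 1653 1646]
 [1675 1682 1686 1675 1677 1678 1672 1664 1651 1652 1653 1649]]
```

>>> jog_arm(offset=[[0,0,0],[0,0,0],[0,0,0],[0,0,0],[0,0,0],[0,0,0],[0,0,0],[0,0,0],[0,0,0],[0,0,0],[0,0,0],[0,0,0]], delta_rot=[[0,0,8.4],[0,0,8.4],[0,0,8.4],[0,0,8.4],[0,0,8.4],[0,0,8.4],[0,0,8.4],[0,0,8.4],[0,0,8.4],[0,0,8.4],[0,0,8.4],[0,0,0]], jaw=[100,100,100,100,100,100,100,100,100,100,100,100], newtons=20)

```text
time: 1.3
tool_pos: [219.7, 553.2, 222.5]
tcp_rot: [179.1, 0.0, -26.4]
ft_force: [-0.3, 0.5, -0.4]
finger_gap: 84.9
```

```bash
cat >> h.py <<'E'
from scipy.spatial.transform import Rotation as Ro
def togo(P,yaw,v=True):
    s=monitor.sense();R=Ro.from_euler("xyz",s["tcp_rot"],degrees=True)
    off=R.inv().apply(np.array(P)-s["tool_pos"])
    G=Ro.from_euler("xyz",[180,0,yaw],degrees=True)
    rv=(R.inv()*G).as_rotvec(degrees=True)
    print("t",s["time"],"pos",np.round(s["tool_pos"],1),"rot",np.round(s["tcp_rot"],2),"F",np.round(s["ft_force"],1),"M",np.round(s["wrist_torque"],2),"gap",round(s["finger_gap"],1))
    print("offset",np.round(off,1),"rotvec",np.round(rv,2))
E
python3 -c "
from h import *
togo([525,-119,215],-24.5)"
```

```text
t 1.3 pos [219.7 553.2 222.5] rot [179.12   0.   -26.38] F [-0.3  0.5 -0.4] M [ 0.   -0.02  0.02] gap 84.9
offset [572.2 466.4  14.6] rotvec [ 0.88  0.02 -1.88]
```

>>> jog_arm(offset=[[36,29,0],[36,29,0],[36,29,0],[36,29,0],[36,29,0],[36,29,0],[36,29,0],[36,29,0],[36,29,0],[36,29,0],[36,29,0],[36,29,0],[36,29,0],[36,29,0],[18,15,0],[0,0,0]], delta_rot=[[0.9,0,-1.9],[0,0,0],[0,0,0],[0,0,0],[0,0,0],[0,0,0],[0,0,0],[0,0,0],[0,0,0],[0,0,0],[0,0,0],[0,0,0],[0,0,0],[0,0,0],[0,0,0],[0,0,0]], jaw=[100,100,100,100,100,100,100,100,100,100,100,100,100,100,100,100])

```text
time: 2.9
tool_pos: [548.4, -60.2, 217.1]
tcp_rot: [179.7, 0.1, -19.5]
ft_force: [-0.0, 0.8, -0.4]
finger_gap: 85.4
```

```bash
python3 -c "
from h import *
togo([525,-119,200],-24.5)
for n in ('top','side'):
    p,d=snap(n,n+'1'); cv2.imwrite('pics/%s1.png'%n,p[:,:,::-1])"
```

```text
t 2.9 pos [548.4 -60.2 217.1] rot [ 1.797e+02  8.000e-02 -1.952e+01] F [-0.   0.8 -0.4] M [ 0.06  0.04 -0.04] gap 85.4
offset [-2.4 63.2 17.5] rotvec [0.31 0.07 4.98]
```

>>> jog_arm(offset=[[-2,32,6],[0,32,6],[0,4,4],[0,0,0],[0,0,0]], delta_rot=[[0.3,0,5],[0,0,0],[0,0,0],[0,0,0],[0,0,0]], jaw=[60,60,60,60,60])

```text
time: 3.5
tool_pos: [518.1, -114.1, 200.8]
tcp_rot: [-179.8, 0.2, -23.8]
ft_force: [0.9, 1.2, -0.8]
finger_gap: 51.4
```

```bash
python3 -c "
from h import *
togo([525,-119,140],-24.5)
for n in ('top','side'):
    p,d=snap(n,n+'2'); 
    q=p[140:260,290:450] if n=='top' else p[120:240,290:450]
    cv2.imwrite('pics/%s2.png'%n,cv2.resize(q[:,:,::-1],None,fx=5,fy=5))"
```

```text
t 3.5 pos [ 518.1 -114.1  200.8] rot [-179.82    0.19  -23.76] F [ 0.9  1.2 -0.8] M [ 0.07 -0.01  0.01] gap 51.4
offset [ 8.5  1.9 60.7] rotvec [-0.18  0.19  0.74]
```

View pics/side2.png

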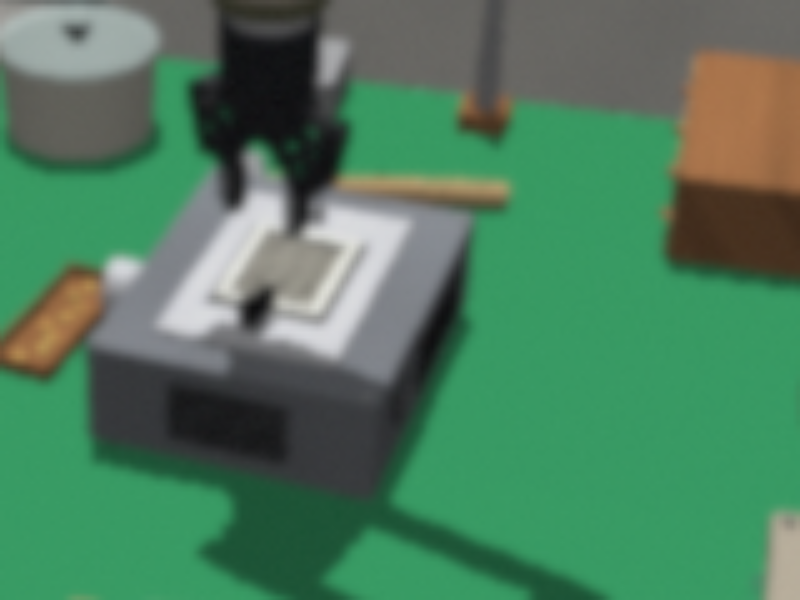

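View pics/top2.png

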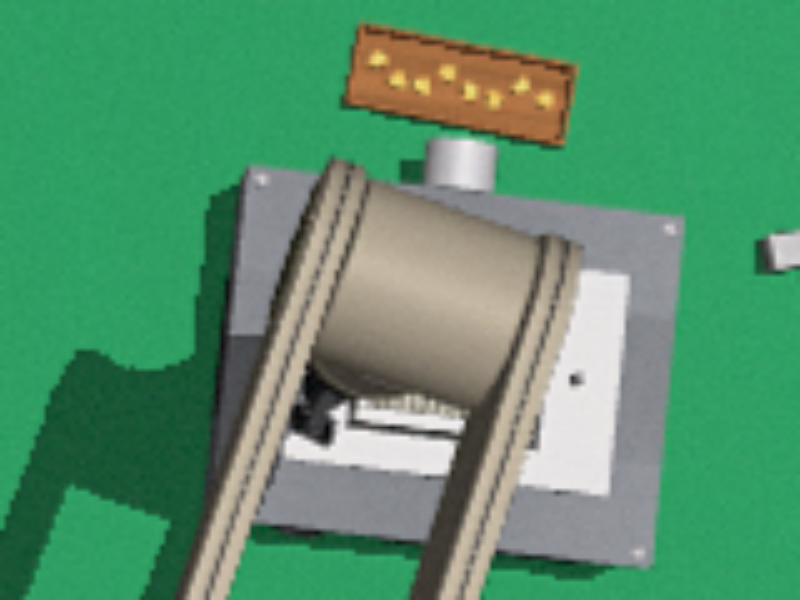

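```bash
python3 -c "
from h import *
for z in (200.8,207): print((proj('side',[[518.1,-114.1,z]])-[290,120])*5)
for P in ([523.5,-117.5,136],[527,-120.5,136],[525.3,-119,136]): print((proj('side',[P])-[290,120])*5,(proj('top',[P])))
"
```

```text
[[263.52627138 223.46231411]]
[[263.71068758 216.50968391]]
[[255.97512306 290.99055535]] [[355.8756287  208.42475756]]
[[252.55083171 288.34798908]] [[356.79841914 207.39242622]]
[[254.19962116 289.65899479]] [[356.33732518 207.89344073]]
```

>>> jog_arm(offset=[[7,2,15],[1,0,20],[0,0,20],[0,0,0],[0,0,0]], delta_rot=[[0,0,0.7],[0,0,0],[0,0,0],[0,0,0],[0,0,0]], jaw=[60,60,60,60,60])

```text
time: 4.1
tool_pos: [527.8, -116.8, 142.6]
tcp_rot: [-179.8, 0.1, -24.3]
ft_force: [-0.4, 0.3, -0.5]
finger_gap: 51.1
```

```bash
python3 -c "
from h import *
togo([525,-119,114],-24.5)"
```

```text
t 4.1 pos [ 527.8 -116.8  142.6] rot [-1.7978e+02  5.0000e-02 -2.4300e+01] F [-0.4  0.3 -0.5] M [-0.01 -0.01 -0.01] gap 51.1
offset [-1.6  3.3 28.6] rotvec [-0.22  0.05  0.2 ]
```

>>> jog_arm(offset=[[-2,3,12],[0,0,12],[0,0,0],[0,0,0]], delta_rot=[[0,0,0],[0,0,0],[0,0,0],[0,0,0]], jaw=[60,60,60,60])

```text
time: 4.5
tool_pos: [525.7, -118.9, 118.1]
tcp_rot: [-179.8, -0.1, -24.3]
ft_force: [0.6, 0.4, 0.7]
finger_gap: 50.8
```

```bash
python3 -c "
from h import *
togo([525,-119,116],-24.5)
p,d=snap('side')
q=p[150:215,320:400]
cv2.imwrite('pics/side3.png',cv2.resize(q[:,:,::-1],None,fx=9,fy=9))"
```

```text
t 4.5 pos [ 525.7 -118.9  118.1] rot [-1.7977e+02 -7.0000e-02 -2.4290e+01] F [0.6 0.4 0.7] M [ 0.01 -0.07  0.01] gap 50.8
offset [-0.6  0.4  2. ] rotvec [-0.23 -0.07  0.21]
```

View pics/side3.png

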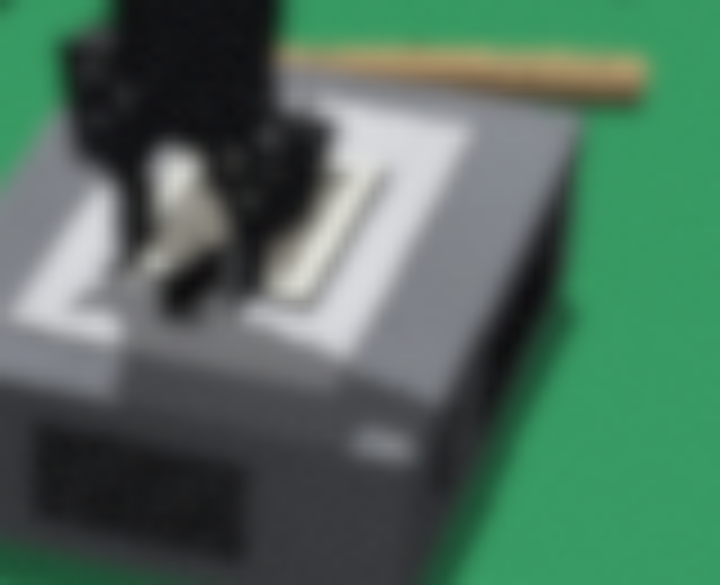

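The wing shows between the two fingers, at about (190,285) in the zoomed crop. I'm closing now.

>>> jog_arm(offset=[[0,0,0],[0,0,0],[0,0,0],[0,0,0],[0,0,0],[0,0,0]], delta_rot=[[0,0,0],[0,0,0],[0,0,0],[0,0,0],[0,0,0],[0,0,0]], jaw=[30,5,5,5,5,5], newtons=20)

```text
time: 5.15
tool_pos: [523.3, -118.0, 119.1]
tcp_rot: [-179.8, 0.2, -24.3]
ft_force: [-0.3, 0.3, -1.3]
finger_gap: 9.7
```

```bash
python3 -c "
from h import *
togo([525,-119,116],-95.3)"
```

```text
t 5.15 pos [ 523.3 -118.   119.1] rot [-179.8     0.25  -24.29] F [-0.3  0.3 -1.3] M [-0.06  0.04 -0.01] gap 9.7
offset [2.  0.2 3.1] rotvec [-2.000e-02  3.400e-01  7.101e+01]
```

>>> jog_arm(offset=[[0,0,0],[0,0,-0.3],[0,0,-0.3],[0,0,0]], delta_rot=[[0,0,7],[0,0,7],[0,0,7],[0,0,0]], jaw=[5,5,5,5])

```text
time: 5.55
tool_pos: [522.7, -117.6, 119.2]
tcp_rot: [-179.9, 0.4, -46.0]
ft_force: [-1.3, -0.1, -0.4]
finger_gap: 9.3
```

```bash
python3 -c "
from h import *
togo([523.3,-118,119],-95.3)"
```

```text
t 5.55 pos [ 522.7 -117.6  119.2] rot [-179.94    0.4   -45.98] F [-1.3 -0.1 -0.4] M [-0.06  0.06 -0.08] gap 9.3
offset [ 0.7 -0.2  0.2] rotvec [ 0.12  0.4  49.32]
```

>>> jog_arm(offset=[[0.5,0,0],[0,0,-0.2],[0,0,-0.2],[0,0,-0.2],[0,0,-0.2],[0,0,-0.2],[0,0,0],[0,0,0]], delta_rot=[[0,-0.3,8],[0,0,8],[0,0,8],[0,0,8],[0,0,8],[0,0,8],[0,0,0.6],[0,0,0]], jaw=[5,5,5,5,5,5,5,5])

```text
time: 6.35
tool_pos: [522.0, -116.0, 119.2]
tcp_rot: [179.3, 0.7, -94.5]
ft_force: [-0.8, 0.4, -0.4]
finger_gap: 9.4
```

```bash
python3 -c "
from h import *
togo([523.3,-118,119],-95.3)"
```

```text
t 6.35 pos [ 522.  -116.   119.2] rot [179.34   0.7  -94.46] F [-0.8  0.4 -0.4] M [-0.1  -0.04 -0.11] gap 9.4
offset [ 1.9 -1.5  0.1] rotvec [0.67 0.69 0.84]
```

>>> jog_arm(offset=[[0,0,0],[0,0,0],[0,0,0],[0,0,0]], delta_rot=[[0.6,0.6,0.9],[0,0,0.2],[0,0,0],[0,0,0]], jaw=[5,5,5,5])

```text
time: 6.75
tool_pos: [522.0, -116.0, 119.2]
tcp_rot: [180.0, 0.0, -95.0]
ft_force: [-0.1, -0.1, -1.9]
finger_gap: 9.6
```

>>> jog_arm(offset=[[0,0,0],[0,0,0],[0,0,0],[0,0,-30],[0,0,-40],[0,0,-40],[0,0,0]], delta_rot=[[0,0,0],[0,0,0],[0,0,0],[0,0,0],[0,0,0],[0,0,0],[0,0,0]], jaw=[40,60,60,60,60,60,60])

```text
time: 7.45
tool_pos: [521.5, -116.3, 232.4]
tcp_rot: [179.9, 0.0, -95.0]
ft_force: [1.1, -0.2, 1.2]
finger_gap: 50.9
```

```bash
python3 -c "
from h import *
togo([470,216,220],5.2)
p,d=snap('side','side4')
q=p[150:215,320:400]
cv2.imwrite('pics/side4.png',cv2.resize(q[:,:,::-1],None,fx=9,fy=9))"
```

```text
t 7.45 pos [ 521.5 -116.3  232.4] rot [ 1.7991e+02  4.0000e-02 -9.4970e+01] F [ 1.1 -0.2  1.2] M [-0.03 -0.04 -0.05] gap 50.9
offset [-326.6   80.1   12.8] rotvec [ 3.0000e-02  1.1000e-01 -1.0017e+02]
```

View pics/side4.png

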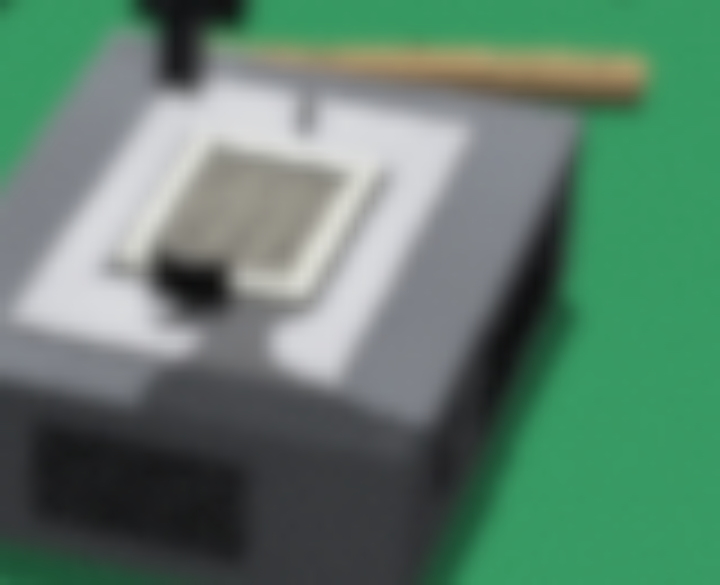

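>>> jog_arm(offset=[[0,0,0],[0,0,0],[0,0,0],[0,0,0],[0,0,0],[0,0,0],[0,0,0],[0,0,0],[0,0,0],[0,0,0],[0,0,0],[0,0,0],[0,0,0]], delta_rot=[[0,0,-8.3],[0,0,-8.3],[0,0,-8.3],[0,0,-8.3],[0,0,-8.3],[0,0,-8.3],[0,0,-8.3],[0,0,-8.3],[0,0,-8.3],[0,0,-8.3],[0,0,-8.3],[0,0,-8.3],[0,0,0]], jaw=[60,60,60,60,60,60,60,60,60,60,60,60,60])

```text
time: 8.8
tool_pos: [514.9, -114.6, 214.2]
tcp_rot: [-179.4, 1.2, 8.1]
ft_force: [-0.1, -0.3, 0.8]
finger_gap: 51.1
```

```bash
python3 -c "
from h import *
togo([473,218,220],5.25)"
```

```text
t 8.8 pos [ 514.9 -114.6  214.2] rot [-179.4     1.19    8.12] F [-0.1 -0.3  0.8] M [-0.02  0.02  0.03] gap 51.1
offset [   5.4 -335.2   -2.4] rotvec [-0.57  1.21  2.86]
```

>>> jog_arm(offset=[[0,-35,-2],[0,-45,-1],[0,-45,-1],[0,-45,-1],[0,-45,-1],[0,-45,-1],[0,-45,-1],[0,-15,0],[0,0,0],[0,0,0]], delta_rot=[[-0.6,1.2,2.9],[0,0,0],[0,0,0],[0,0,0],[0,0,0],[0,0,0],[0,0,0],[0,0,0],[0,0,0],[0,0,0]], jaw=[60,60,60,60,60,60,60,60,60,60])

```text
time: 9.8
tool_pos: [485.5, 214.6, 214.3]
tcp_rot: [179.9, 0.5, 2.2]
ft_force: [0.5, 0.0, 0.5]
finger_gap: 51.3
```

```bash
python3 -c "
from h import *
togo([473,218,120],5.25)
p,d=snap('top','top5')
q=p[170:255,325:430]
cv2.imwrite('pics/top5.png',cv2.resize(q[:,:,::-1],None,fx=7,fy=7,interpolation=0))"
```

```text
t 9.8 pos [485.5 214.6 214.3] rot [179.92   0.45   2.2 ] F [0.5 0.  0.5] M [ 0.03 -0.01 -0.01] gap 51.3
offset [-11.6  -4.   94.4] rotvec [ 0.07  0.45 -3.05]
```

View pics/top5.png

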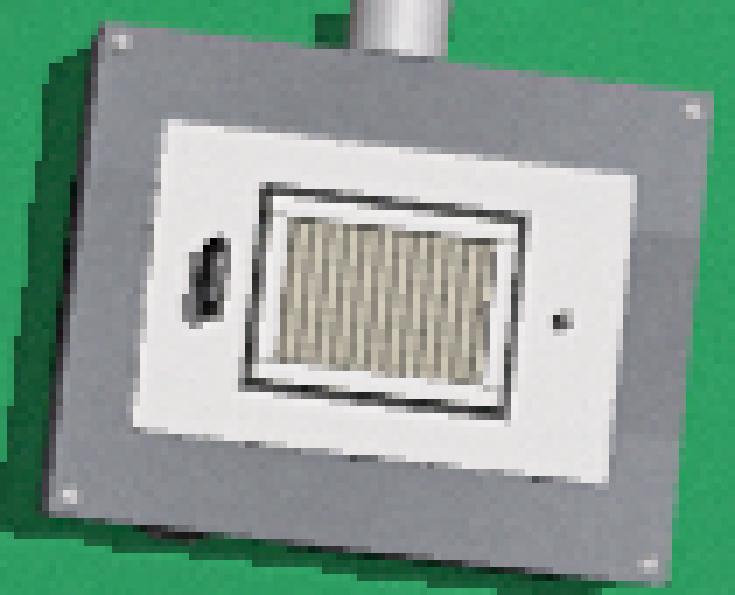

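```bash
python3 -c "
from h import *
g=np.load('top5.npz')['p'].astype(float).max(2)
print(g[201:219,349:361].astype(int))
for t in (40,70,110):
    m=np.zeros(g.shape,np.uint8);m[201:219,349:359]=g[201:219,349:359]<t
    M=cv2.moments(m,True);a=.5*np.arctan2(2*M['mu11'],M['mu20']-M['mu02']);c=np.array([M['m10'],M['m01']])/M['m00']
    d=np.array([np.cos(a),np.sin(a)]);w=cast('top',[c-5*d,c,c+5*d],130);v=w[0]-w[2]; print(t,w[1],np.degrees(np.arctan2(v[1],v[0])))
"
```

```text
[[229 230 228 229 230 229 230 229 230 228 229 232]
 [228 229 230 230 230 231 231 229 230 228 229 230]
 [230 229 230 230 233 232 226 183 232 232 230 228]
 [230 228 230 234 232 154   0  47 154 236 234 229]
 [229 231 232 230 221   6  22  46 108 239 232 226]
 [230 231 223 118 114  23  57 129 121 237 234 228]
 [229 231 226 126 117  19  81 160 121 240 233 225]
 [230 233 229 116  78  24  91 118 121 237 234 229]
 [230 233 227  94  46  18  85 120 160 237 233 224]
 [230 231 228  99  31  33  85 101 199 234 235 226]
 [230 233 223 118  49  56 122  97 197 235 234 223]
 [231 224 119 125  53  54 116  79 204 235 230 175]
 [231 223 118 118  63  14  27 109 242 234 230 169]
 [232 226 124 120  59  20  41 112 238 231 227 124]
 [231 227 134 118  97 104 140 161 234 234 228 117]
 [230 230 228 137 171 242 238 236 232 232 224  77]
 [229 230 233 235 234 233 232 231 231 231 228  78]
 [230 230 230 230 230 229 229 229 230 232 227  71]]
40 [ 522.99057413 -112.46648673  130.        ] 178.5161392800274
70 [ 520.72404983 -112.38380298  130.        ] 172.7310147068998
110 [ 519.74156732 -113.04443049  130.        ] 173.33171751036912
```

>>> jog_arm(offset=[[-11,-4,25],[0,0,35],[0,0,25],[0,0,0],[0,0,0]], delta_rot=[[0,0.4,-3],[0,0,0],[0,0,0],[0,0,0],[0,0,0]], jaw=[60,60,60,60,60])

```text
time: 10.35
tool_pos: [476.3, 211.4, 128.3]
tcp_rot: [179.9, -0.1, 4.5]
ft_force: [-0.1, 0.4, 0.7]
finger_gap: 51.2
```

```bash
python3 -c "
from h import *
togo([473,218,26],5.25)
"
```

```text
t 10.35 pos [476.3 211.4 128.3] rot [ 1.7988e+02 -1.2000e-01  4.4600e+00] F [-0.1  0.4  0.7] M [ 0.04  0.02 -0.01] gap 51.2
offset [ -3.   -7.1 102.3] rotvec [ 0.12 -0.12 -0.79]
```

>>> jog_arm(offset=[[-3,-7,15],[0,0,20],[0,0,20],[0,0,0],[0,0,0]], delta_rot=[[0,0,-0.8],[0,0,0],[0,0,0],[0,0,0],[0,0,0]], jaw=[60,60,60,60,60])

```text
time: 10.85
tool_pos: [477.2, 219.2, 76.7]
tcp_rot: [-180.0, -0.7, 5.2]
ft_force: [0.0, -0.4, 0.8]
finger_gap: 51.0
```

```bash
python3 -c "
from h import *
togo([473,218,26],5.25)
p,d=snap('side','side6')
q=p[190:300,290:400]
cv2.imwrite('pics/side6.png',cv2.resize(q[:,:,::-1],None,fx=5,fy=5))"
```

```text
t 10.85 pos [477.2 219.2  76.7] rot [-179.97   -0.66    5.16] F [ 0.  -0.4  0.8] M [-0.07 -0.02  0.05] gap 51.0
offset [-4.8  0.9 50.6] rotvec [-0.03 -0.66 -0.09]
```

View pics/side6.png

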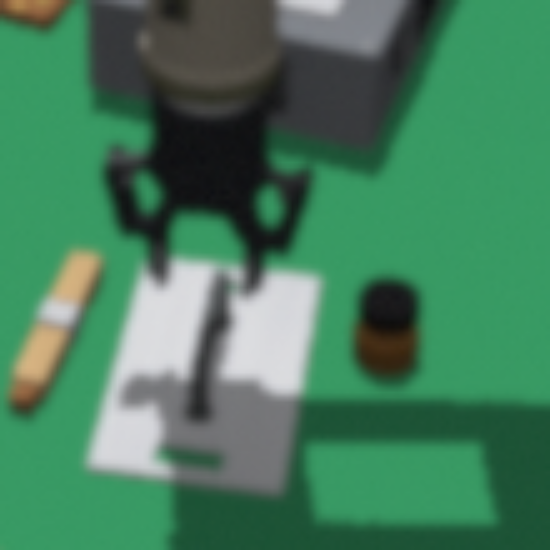

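Fingers straddle the handle, with tips at (160,275) and (250,285) and the bar between them at about x=215. I'll correct 4 mm in x and descend.

>>> jog_arm(offset=[[-4.5,1,15],[0,0,15],[0,0,12],[0,0,0],[0,0,0]], delta_rot=[[0,-0.6,0],[0,0,0],[0,0,0],[0,0,0],[0,0,0]], jaw=[60,60,60,60,60])

```text
time: 11.4
tool_pos: [473.9, 218.3, 33.1]
tcp_rot: [-179.9, -0.2, 5.2]
ft_force: [-0.1, 0.1, 0.6]
finger_gap: 51.6
```

```bash
python3 -c "
from h import *
togo([473,218,26],5.25)"
```

```text
t 11.4 pos [473.9 218.3  33.1] rot [-179.92   -0.18    5.17] F [-0.1  0.1  0.6] M [ 0.01  0.01 -0.02] gap 51.6
offset [-0.9  0.2  7.1] rotvec [-0.08 -0.18 -0.08]
```

>>> jog_arm(offset=[[-1,0,6],[0,0,0],[0,0,0],[0,0,0],[0,0,0],[0,0,0],[0,0,0],[0,0,0]], delta_rot=[[0,0,0],[0,0,0],[0,0,0],[0,0,0],[0,0,0],[0,0,0],[0,0,0],[0,0,0]], jaw=[60,60,30,5,5,5,5,5], newtons=90)

```text
time: 12.2
tool_pos: [473.6, 218.5, 27.7]
tcp_rot: [-179.9, -0.3, 5.2]
ft_force: [0.5, 0.2, -1.2]
finger_gap: 10.1
```

```bash
python3 -c "
from h import *
togo([473,218,200],5.25)"
```

```text
t 12.2 pos [473.6 218.5  27.7] rot [-179.9    -0.28    5.17] F [ 0.5  0.2 -1.2] M [0.   0.02 0.03] gap 10.1
offset [ 2.000e-01  1.000e-01 -1.723e+02] rotvec [-0.1  -0.28 -0.08]
```

>>> jog_arm(offset=[[0,0,-15],[0,0,-30],[0,0,-40],[0,0,-40],[0,0,-40],[0,0,-20],[0,0,0],[0,0,0]], delta_rot=[[0,0,0],[0,0,0],[0,0,0],[0,0,0],[0,0,0],[0,0,0],[0,0,0],[0,0,0]], jaw=[5,5,5,5,5,5,5,5])

```text
time: 13.0
tool_pos: [469.9, 217.2, 223.4]
tcp_rot: [-179.9, -0.1, 5.2]
ft_force: [0.6, -0.3, -2.9]
finger_gap: 9.9
```

```bash
python3 -c "
from h import *
togo([516,-200.5,205],-5.25)
p,d=snap('side','side7')
q=p[120:280,270:430]
cv2.imwrite('pics/side7.png',cv2.resize(q[:,:,::-1],None,fx=3.7,fy=3.7))"
```

```text
t 13.0 pos [469.9 217.2 223.4] rot [-1.7994e+02 -8.0000e-02  5.1700e+00] F [ 0.6 -0.3 -2.9] M [0.03 0.07 0.03] gap 9.9
offset [  8.2 420.1  18. ] rotvec [-0.06 -0.08 10.42]
```

View pics/side7.png

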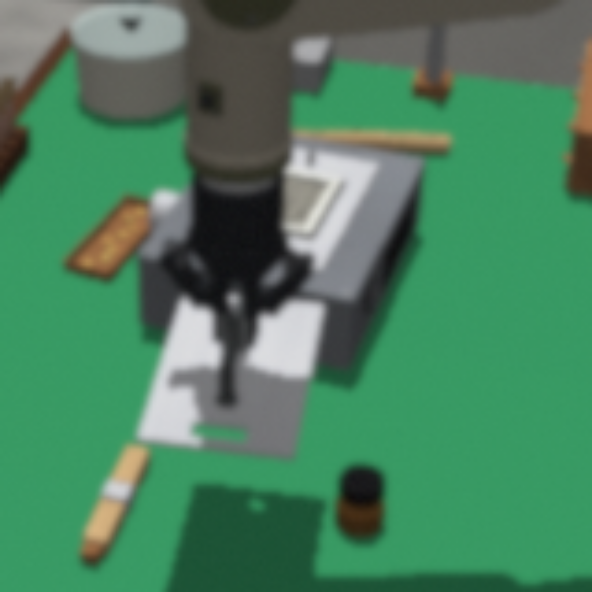

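>>> jog_arm(offset=[[0,0,0],[0,0,0],[5,25,0],[8,38,0],[8,38,0],[8,38,0],[8,38,0],[8,38,0],[8,38,0],[8,38,0],[8,38,0],[5,30,0],[3,15,0],[0,0,0]], delta_rot=[[0,0,5.2],[0,0,5.2],[0,0,0],[0,0,0],[0,0,0],[0,0,0],[0,0,0],[0,0,0],[0,0,0],[0,0,0],[0,0,0],[0,0,0],[0,0,0],[0,0,0]], jaw=[5,5,5,5,5,5,5,5,5,5,5,5,5,5])

```text
time: 14.45
tool_pos: [494.4, -174.9, 190.2]
tcp_rot: [-179.9, 2.7, -5.5]
ft_force: [-0.9, -0.7, -1.7]
finger_gap: 10.5
```

```bash
python3 -c "
from h import *
togo([516.4,-200.6,205],-5.25)"
```

```text
t 14.45 pos [ 494.4 -174.9  190.2] rot [-179.93    2.68   -5.47] F [-0.9 -0.7 -1.7] M [-0.01 -0.02  0.01] gap 10.5
offset [ 23.7  23.4 -16. ] rotvec [-0.08  2.68 -0.22]
```

>>> jog_arm(offset=[[12,12,-9],[11,11,-6],[0,0,0],[0,0,0]], delta_rot=[[0,1.5,0],[0,1.2,0],[0,0,0],[0,0,0]], jaw=[5,5,5,5])

```text
time: 14.85
tool_pos: [516.9, -198.9, 203.1]
tcp_rot: [-179.8, -0.1, -5.4]
ft_force: [-0.5, 0.6, -2.2]
finger_gap: 10.1
```

```bash
python3 -c "
from h import *
togo([516.4,-200.6,205],-5.25)"
```

```text
t 14.85 pos [ 516.9 -198.9  203.1] rot [-1.7978e+02 -5.0000e-02 -5.3500e+00] F [-0.5  0.6 -2.2] M [-0.01  0.02  0.03] gap 10.1
offset [-0.3  1.7 -1.9] rotvec [-0.22 -0.05 -0.1 ]
```

```bash
python3 -c "
from h import *
for n,roi in (('side',(290,120,400,220)),('top',(330,165,440,255))):
    p,d=snap(n,n+'8'); x0,y0,x1,y1=roi
    cv2.imwrite('pics/%s8.png'%n,cv2.resize(p[y0:y1,x0:x1,::-1],None,fx=6,fy=6,interpolation=0))"
```

```text
(no output)
```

View pics/side8.png

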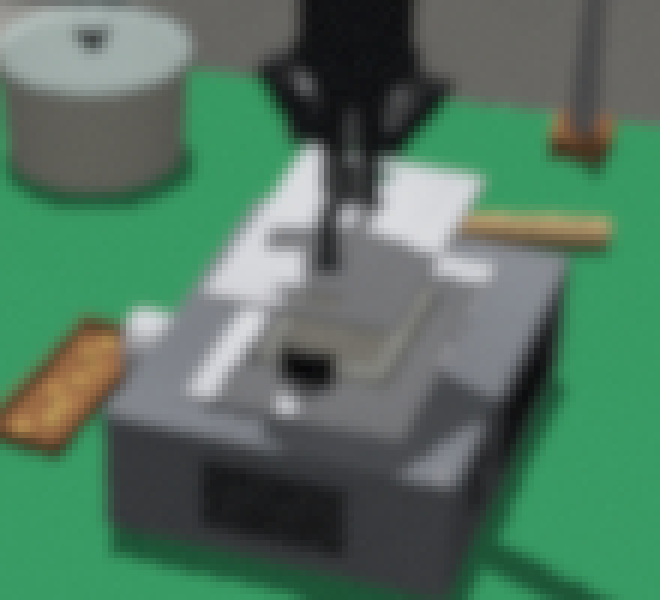

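View pics/top8.png

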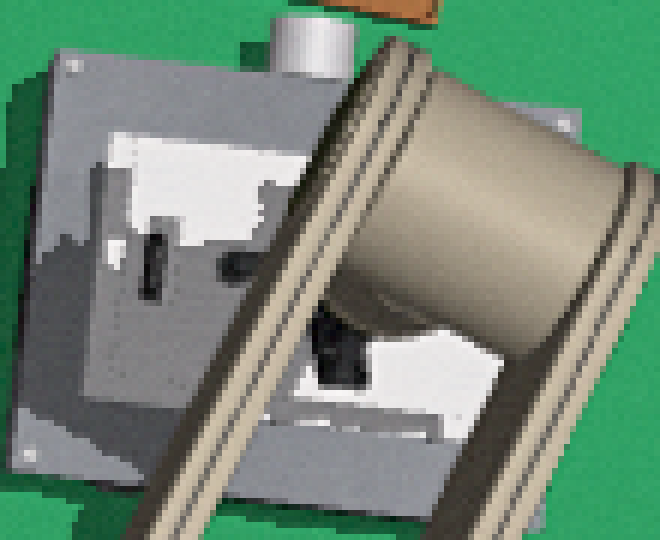

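```bash
python3 -c "
from h import *
s=monitor.sense();t=s['tool_pos'];print(t,s['tcp_rot'])
z=t[2]-27.7
ps=np.radians(-5.25)
f=lambda x,y,z,c:[c[0]+x*np.cos(ps)-y*np.sin(ps),c[1]+x*np.sin(ps)+y*np.cos(ps),z]
C=t.copy()
sl=np.array([f(a,85+b,z+4,C) for a,b in((-23,-9),(23,-9),(23,9),(-23,9))])
# top-camera bias: robot -> camera (-2,0)
for b in ([0,0,0],[-2,0,0]): print('slot',np.round((proj('top',sl+b)-[330,165])*6))
pc=np.array([f(a,b,z+4,C) for a,b in((-65,105),(65,105))]);
for b in ([0,0,0],[-2,0,0]): print('left corners',np.round((proj('top',pc+b)-[330,165])*6))
d=np.load('top8.npz')['d'];m=cams.camera_model('top')
v,u=np.mgrid[165:255,330:440];D=d[165:255,330:440]
X=np.linalg.inv(m['K'])@np.stack([u*D,v*D,D]).reshape(3,-1)
R=m['camera_from_world'][:3,:3];W=((X.T-m['camera_from_world'][:3,3])@R).reshape(D.shape+(3,))
Z=W[...,2].astype(int)
for r_ in range(25,70): print(r_,''.join('P' if 165<=q<=195 else 'W' if 122<q<150 else '.' if 90<q<=122 else '#' if q>195 else '_' for q in Z[r_,8:60]))
"
```

```text
[ 516.76964301 -198.79224424  203.11573299] [-1.79788871e+02 -4.43960685e-02 -5.33269123e+00]
slot [[170. 297.]
 [179. 212.]
 [146. 208.]
 [136. 293.]]
slot [[170. 301.]
 [179. 216.]
 [146. 212.]
 [136. 297.]]
left corners [[107. 369.]
 [134. 129.]]
left corners [[107. 373.]
 [134. 132.]]
25 ...............PPPP#PPPPPPPPPPPPPPPPPPP.....########
26 ..............PPPPPPPPPPPPPPPPPPPPPPPPPPPPPP########
27 ..............PPPPPPPPPPPPPPPPPPPPPPPPPPPPP#########
28 ..............PPPPPPPPPPPPPPPPPPPPPPPPPPPPP#########
29 ....._........PPPPPPPPPPPPPPPPPPPPPPPPPPPP##########
30 .........#....PPPPPPPPPPPPPPPPPPPPPPPPPPPP##########
31 ..............PPPPPPPPPPPPPPPPPPPPPPPPPPP###########
32 ..............PPPPPPPPPPPPPPPPPPPPPPPPPPP###########
33 ..............PPPPPPPPPPPPPPPPPPPPPPPPPP############
34 ......_.......PPPPPPPPPPPPPPPPPPPPPPPPPP############
35 .............PPPPPPPPPPPPPPPPPPPPPPPPPPP############
36 .............PPPP....PPPPPPPPPPPPPPPPPP#############
37 .............PPPP.....PPPPPPPPPPPPPPPPP#############
38 ........#....PPPP.....PPPPPPPPPPPPPPPP##############
39 .............PPPPWWW..P
[... 1009 characters left out ...]
PPPPP#############PP########
58 ...........PPPPPP#PPPPPPPPPP#############PPP########
59 ...........PPPPPPPPPPPPPPPPP#############PPP########
60 ...........PPPPPPPPPPPPPPPP#############PPPP########
61 ...._......PPPPPPPPPPPPPPPP#############PPPPP#######
62 ..........PPPPPPPPPPPPPPPP#############PPPPPP#######
63 .................PPPPPPPPP#############PPPPPP#######
64 .........................#############PPPPPPPP######
65 .........................#############PPPPPPPPPPPPPP
66 ........................#############.....PPPPPPPPPP
67 ........................#############..............P
68 .......................#############................
69 ....._...._............#############.._.............
```

```bash
python3 -c "
from h import *
for P in ([522.2,-116,179.4],[522.2,-116,175.4],[522.2,-116,136],[522.6,-114.1,179.4]): print(proj('top',[P])-[330,165])
p=np.load('top8.npz')['p'].astype(int)
print(p[198:218,350:364].max(2))"
```

```text
[[26.83559794 42.85759576]]
[[26.70159925 42.94706647]]
[[25.41629102 43.80526468]]
[[26.2484607  42.71812371]]
[[137 174 238 232 231 229 231 231 231 231 232 232 231 231]
 [130 167 237 234 234 234 236 234 232 236 232 234 233 231]
 [142 197 236 233 234 231 231 232 231 232 233 231 231 231]
 [136 187 241 234 227 115 122 149 141 179 208 233 232 234]
 [129 150 238 237 207 128 128 133 128 148 224 236 232 233]
 [129 121 153 239 206 120 104 132 131 149 223 234 232 236]
 [141 115 127 121  82   9  18  86 136 145 220 236 236 236]
 [234 122 129 122  54  25  25  61 136 158 239 236 236 226]
 [191 123 132 127  29  32  64  71 133 117 125 124 124 126]
 [197 131 129 123  29  36  82  65 139 134 127 128 126 127]
 [109 129 134 123  32  47  57  69 137 137 132 126 130 132]
 [121 128 131 127  12  47  61  92 140 119 129 131 130 133]
 [110 130 130 121  12  48  49 114 134 116 131 128 128 127]
 [127 130 126  88  21  66  56 108 138 133 128 129 127 127]
 [127 131 127  91  22  58  42 114 136 126 131 131 132 129]
 [118 131 123  54  12  19  57 140 135 115 126 131 127 131]
 [130 127 127  73  33  33  64 141 132 131 127 128 126 127]
 [130 128 132 128 108 101  90 132 116 128 132 132 132 133]
 [133 134 130 132 134 133 132 134 129 130 131 130 129 129]
 [129 127 128 127 127 132 130 128 129 131 131 130 129 131]]
```

>>> jog_arm(offset=[[0,1.7,10],[0,0,12],[0,0,8],[0,0,0],[0,0,0]], delta_rot=[[-0.2,0,0],[0,0,0],[0,0,0],[0,0,0],[0,0,0]], jaw=[5,5,5,5,5])

```text
time: 15.45
tool_pos: [515.6, -198.6, 168.8]
tcp_rot: [-179.9, 0.1, -5.2]
ft_force: [-0.4, -0.5, -2.2]
finger_gap: 10.3
```

```bash
python3 -c "
from h import *
togo([516.4,-200.6,160],-5.25)"
```

```text
t 15.45 pos [ 515.6 -198.6  168.8] rot [-1.7994e+02  1.2000e-01 -5.2200e+00] F [-0.4 -0.5 -2.2] M [-0.02 -0.05  0.04] gap 10.3
offset [1.  1.9 8.8] rotvec [-0.06  0.12  0.03]
```

>>> jog_arm(offset=[[1,2,0],[0,0.5,0],[0,0,0]], delta_rot=[[0,0,0],[0,0,0],[0,0,0]], jaw=[5,5,5])

```text
time: 15.75
tool_pos: [516.6, -201.5, 169.2]
tcp_rot: [-179.9, 0.1, -5.2]
ft_force: [0.3, -0.8, -3.4]
finger_gap: 10.0
```

```bash
python3 -c "
from h import *
togo([516.4,-200.6,160],-5.25)
p,d=snap('top','top9')
cv2.imwrite('pics/top9.png',cv2.resize(p[185:235,335:395,::-1],None,fx=11,fy=11,interpolation=0))
m=cams.camera_model('top')
for P in ([522.2,-116,145],[522.2,-116,136]): print(proj('top',[P])-[330,165])
v,u=np.mgrid[165:255,330:440];D=d[165:255,330:440]
X=np.linalg.inv(m['K'])@np.stack([u*D,v*D,D]).reshape(3,-1)
R=m['camera_from_world'][:3,:3];W=((X.T-m['camera_from_world'][:3,3])@R).reshape(D.shape+(3,))
Z=W[...,2].astype(int)
print(Z[34:54,20:34])
print(p[199:219,350:364].max(2))
"
```

```text
t 15.75 pos [ 516.6 -201.5  169.2] rot [-1.7994e+02  9.0000e-02 -5.2200e+00] F [ 0.3 -0.8 -3.4] M [ 0.02 -0.02  0.  ] gap 10.0
offset [-0.3 -0.9  9.2] rotvec [-0.06  0.09  0.03]
[[25.7044721  43.61284664]]
[[25.41629102 43.80526468]]
[[ 107  140  150  143  150  144  145  144  140  141  151  143  144  141]
 [  97  137  143  142  142  140  139  143  143  142  145  142  141  138]
 [ 112  144  144  144  146  140  143  144  142  149  143  142  139  145]
 [ 106  141  141  149  144  102  101  105  144  143  139  143  140  140]
 [ 103  147  144  144  103  106  104  102  110  110  149  146  138  144]
 [ 101  146  146  140  101  137  139  139  104  106  149  139  138  146]
 [ 101  150  144  141  112  139  134  129  102  109  141  146  143  143]
 [ 100  141  140 1777  127  128  130  131   99  107  147  147  145  143]
 [ 103  147  144  138  133  129  130  130  102  144  140  140  143  142]
 [ 133  148  151  144  133  138  139  134  100  150  145  145  146  148]
 [ 143  138  141  146  127  130  142  100  102  143  149  144  145  141]
 [ 148  144  140  142  135  132  138  111  107  145  141  141  
[... 1075 characters left out ...]
8 129 126  26  40  82  62 137 126 123 122 123 131]
 [119 131 133 122  12  46  57  68 133 118 128 128 129 129]
 [118 128 131 119  12  49  60  89 139 133 127 126 129 129]
 [129 127 127  92   9  45  56 115 138 133 126 129 132 133]
 [125 132 127  90  24  65  47 108 135 117 125 128 130 126]
 [118 131 123  60  27  58  41 113 137 130 128 127 130 130]
 [126 128 122  59   4  18  59 140 124 130 130 132 129 131]
 [127 130 124  63  12  14  57 141 134 127 130 131 131 130]
 [128 129 127 101  61  79  91 137 118 132 131 131 128 129]
 [127 130 132 136 136 136 134 127 119 131 128 130 129 131]
 [131 129 130 130 131 133 131 133 131 128 129 131 135 127]
 [129 127 129 127 129 127 129 129 128 126 133 131 134 128]]
```

View pics/top9.png

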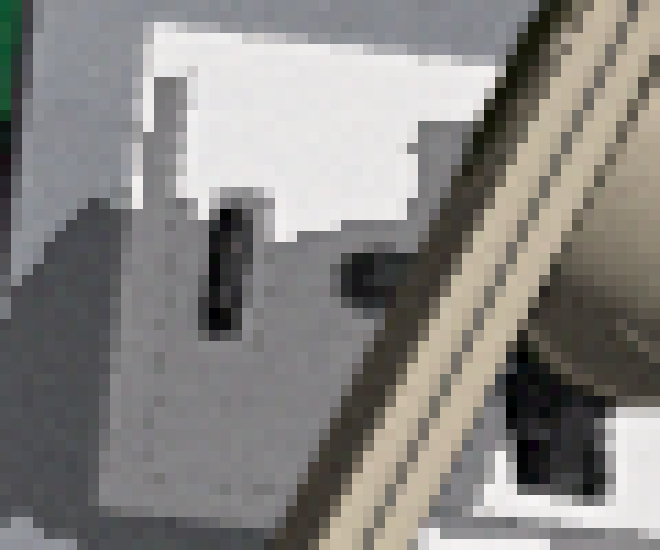

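>>> jog_arm(offset=[[-0.3,-1,2],[0,0,5],[0,0,0],[0,0,0]], delta_rot=[[0,0,0],[0,0,0],[0,0,0],[0,0,0]], jaw=[5,5,5,5])

```text
time: 16.2
tool_pos: [516.8, -200.6, 162.2]
tcp_rot: [-180.0, 0.0, -5.2]
ft_force: [-0.0, 0.2, -2.7]
finger_gap: 10.1
```

```bash
python3 -c "
from h import *
togo([516.4,-200.4,140],-5.25)"
```

```text
t 16.2 pos [ 516.8 -200.6  162.2] rot [-1.7997e+02  2.0000e-02 -5.2300e+00] F [-0.   0.2 -2.7] M [ 0.   -0.05 -0.05] gap 10.1
offset [-0.4 -0.1 22.2] rotvec [-0.03  0.02  0.02]
```

>>> jog_arm(offset=[[-0.3,0,4],[0,0,4],[0,0,3],[0,0,0],[0,0,0]], delta_rot=[[0,0,0],[0,0,0],[0,0,0],[0,0,0],[0,0,0]], jaw=[5,5,5,5,5])

```text
time: 16.7
tool_pos: [516.2, -200.4, 149.8]
tcp_rot: [-180.0, 0.1, -5.2]
ft_force: [-0.7, 0.0, -3.0]
finger_gap: 10.2
```

```bash
python3 -c "
from h import *
togo([516.4,-200.4,140],-5.25)"
```

```text
t 16.7 pos [ 516.2 -200.4  149.8] rot [-1.7996e+02  6.0000e-02 -5.2300e+00] F [-0.7  0.  -3. ] M [ 0.05 -0.   -0.02] gap 10.2
offset [ 0.2 -0.   9.8] rotvec [-0.04  0.06  0.02]
```

>>> jog_arm(offset=[[0,0,4],[0,0,4],[0,0,2],[0,0,0],[0,0,0]], delta_rot=[[0,0,0],[0,0,0],[0,0,0],[0,0,0],[0,0,0]], jaw=[5,5,5,5,5], newtons=110)

```text
time: 17.2
tool_pos: [516.2, -200.4, 138.9]
tcp_rot: [-180.0, 0.1, -5.2]
ft_force: [-0.7, -1.1, -3.2]
finger_gap: 9.7
```

```bash
python3 -c "
from h import *
togo([516.4,-200.4,131.7],-5.25)"
```

```text
t 17.2 pos [ 516.2 -200.4  138.9] rot [-1.7996e+02  6.0000e-02 -5.2300e+00] F [-0.7 -1.1 -3.2] M [ 0.03 -0.   -0.  ] gap 9.7
offset [ 0.2 -0.   7.2] rotvec [-0.04  0.06  0.02]
```

>>> jog_arm(offset=[[0,0,2],[0,0,2],[0,0,1],[0,0,0]], delta_rot=[[0,0,0],[0,0,0],[0,0,0],[0,0,0]], jaw=[5,5,5,5])

```text
time: 17.6
tool_pos: [516.7, -200.7, 135.8]
tcp_rot: [-180.0, -0.0, -5.2]
ft_force: [-4.3, 1.0, 3.4]
finger_gap: 9.8
```

```bash
python3 -c "
from h import *
togo([516.4,-200.4,131.7],-5.25)"
```

```text
t 17.6 pos [ 516.7 -200.7  135.8] rot [-1.80e+02 -2.00e-02 -5.22e+00] F [-4.3  1.   3.4] M [ 0.24  0.54 -0.07] gap 9.8
offset [-0.3 -0.2  4.1] rotvec [-0.   -0.02  0.03]
```

>>> jog_arm(offset=[[-0.4,0,1.5],[0,0,1],[0,0,0]], delta_rot=[[0,0,0],[0,0,0],[0,0,0]], jaw=[5,5,5])

```text
time: 17.9
tool_pos: [516.8, -200.7, 134.5]
tcp_rot: [180.0, -0.1, -5.2]
ft_force: [-3.5, 1.3, 5.3]
finger_gap: 9.4
```

```bash
python3 -c "
from h import *
togo([516.4,-200.4,131.7],-5.25)"
```

```text
t 17.9 pos [ 516.8 -200.7  134.5] rot [ 1.7998e+02 -1.1000e-01 -5.2200e+00] F [-3.5  1.3  5.3] M [0.3  0.61 0.  ] gap 9.4
offset [-0.4 -0.3  2.8] rotvec [ 0.02 -0.11  0.03]
```

>>> jog_arm(offset=[[-0.8,-0.3,1.5],[-0.3,0,1.5],[0,0,0]], delta_rot=[[0,0,0],[0,0,0],[0,0,0]], jaw=[5,5,5])

```text
time: 18.2
tool_pos: [516.9, -200.7, 133.0]
tcp_rot: [179.9, -0.3, -5.2]
ft_force: [-5.4, 1.5, 6.5]
finger_gap: 10.1
```

```bash
python3 -c "
from h import *
togo([516.4,-200.4,131.7],-5.25)"
```

```text
t 18.2 pos [ 516.9 -200.7  133. ] rot [179.93  -0.28  -5.21] F [-5.4  1.5  6.5] M [ 0.4   0.75 -0.07] gap 10.1
offset [-0.5 -0.3  1.3] rotvec [ 0.07 -0.28  0.04]
```

>>> jog_arm(offset=[[-1.5,-0.3,1.5],[-0.5,0,1],[0,0,0]], delta_rot=[[0,-0.3,0],[0,0,0],[0,0,0]], jaw=[5,5,5])

```text
time: 18.5
tool_pos: [516.9, -200.8, 132.8]
tcp_rot: [179.9, -0.3, -5.2]
ft_force: [-5.3, 1.7, 6.3]
finger_gap: 9.9
```

```bash
python3 -c "
from h import *
togo([516.4,-200.4,131.7],-5.25)"
```

```text
t 18.5 pos [ 516.9 -200.8  132.8] rot [179.86  -0.27  -5.21] F [-5.3  1.7  6.3] M [0.38 0.81 0.01] gap 9.9
offset [-0.6 -0.3  1.1] rotvec [ 0.14 -0.27  0.04]
```

>>> jog_arm(offset=[[-1,0,3],[-1,0,3]], delta_rot=[[0,-0.3,0],[0,-0.3,0]], jaw=[5,5])

```text
time: 18.7
tool_pos: [517.0, -200.9, 131.7]
tcp_rot: [179.8, 0.0, -5.2]
ft_force: [-13.2, 8.5, 32.2]
finger_gap: 9.6
```

```bash
python3 -c "
from h import *
togo([516.4,-200.4,131.7],-5.25)"
```

```text
t 18.7 pos [ 517.  -200.9  131.7] rot [ 1.7981e+02  5.0000e-02 -5.2000e+00] F [-13.2   8.5  32.2] M [ 1.38  2.1  -0.04] gap 9.6
offset [-0.7 -0.4 -0. ] rotvec [0.19 0.05 0.05]
```

>>> jog_arm(offset=[[-0.5,0,1.2]], delta_rot=[[0,0,0]], jaw=[5])

```text
time: 18.8
tool_pos: [517.1, -200.9, 132.0]
tcp_rot: [179.8, -0.0, -5.2]
ft_force: [-5.9, 2.3, 7.1]
finger_gap: 9.6
```

```bash
python3 -c "
from h import *
togo([516.4,-200.4,131.7],-5.25)
p,d=snap('side','side10')
cv2.imwrite('pics/side10.png',cv2.resize(p[120:220,290:400,::-1],None,fx=6,fy=6,interpolation=0))
togo([516.4,-200.4,131.7],-5.25)
p,d=snap('top','top10')
cv2.imwrite('pics/top10.png',cv2.resize(p[165:255,330:440,::-1],None,fx=6,fy=6,interpolation=0))
togo([516.4,-200.4,131.7],-5.25)
"
```

```text
t 18.8 pos [ 517.1 -200.9  132. ] rot [ 1.7979e+02 -3.0000e-02 -5.1900e+00] F [-5.9  2.3  7.1] M [ 0.5   0.74 -0.02] gap 9.6
offset [-0.7 -0.5  0.3] rotvec [ 0.21 -0.03  0.06]
t 18.85 pos [ 517.2 -200.9  131.9] rot [ 1.7979e+02 -5.0000e-02 -5.1900e+00] F [-3.7  2.9  7.5] M [0.51 0.56 0.  ] gap 9.7
offset [-0.8 -0.5  0.2] rotvec [ 0.21 -0.05  0.06]
t 18.9 pos [ 517.1 -201.   131.7] rot [ 1.7979e+02 -5.0000e-02 -5.1900e+00] F [-4.6  3.9 12.5] M [ 0.68  0.79 -0.04] gap 9.5
offset [-0.8 -0.5 -0. ] rotvec [ 0.21 -0.05  0.06]
```

View pics/side10.png

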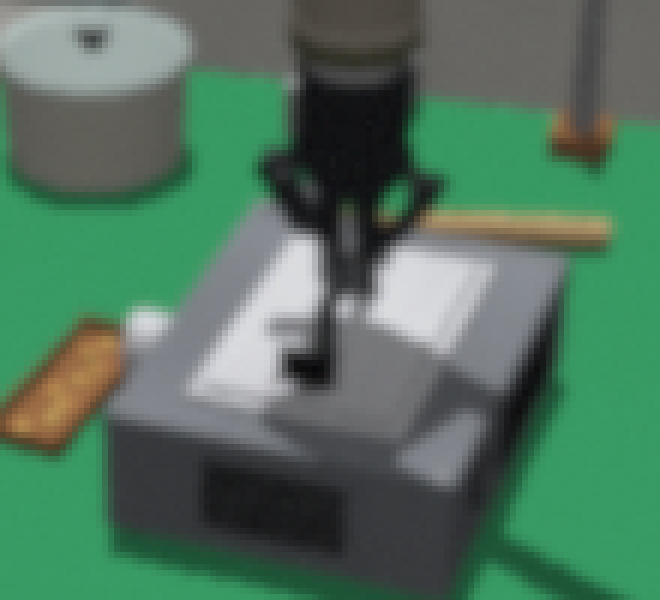

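View pics/top10.png

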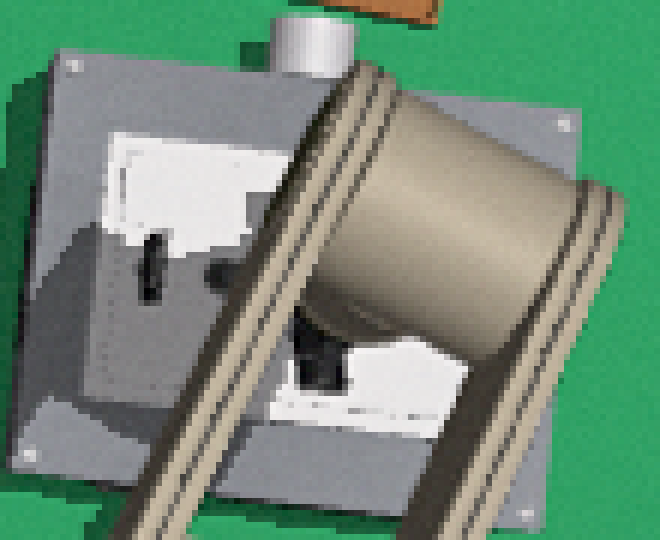

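```bash
python3 -c "
from h import *
for i in range(8):
    cams.snapshot('side'); s=monitor.sense(); print(np.round(s['tool_pos'],2),np.round(s['ft_force'],1),np.round(s['tcp_rot'],2))
"
```

```text
[ 517.12 -200.95  131.73] [-5.1  3.6  9.8] [ 1.7979e+02 -4.0000e-02 -5.1900e+00]
[ 517.11 -200.98  131.71] [-4.4  3.7 10.6] [ 1.7979e+02 -4.0000e-02 -5.1900e+00]
[ 517.13 -200.94  131.74] [-4.5  3.4 10.6] [ 1.7979e+02 -4.0000e-02 -5.1900e+00]
[ 517.13 -200.95  131.74] [-5.3  3.2 10.9] [ 1.798e+02 -4.000e-02 -5.190e+00]
[ 517.13 -200.95  131.72] [-4.6  3.2 10.8] [ 1.798e+02 -4.000e-02 -5.190e+00]
[ 517.14 -200.96  131.73] [-3.9  2.8 10.2] [ 1.7979e+02 -4.0000e-02 -5.1900e+00]
[ 517.11 -200.98  131.73] [-5.5  2.3 11.1] [ 1.7979e+02 -4.0000e-02 -5.1900e+00]
[ 517.11 -200.96  131.71] [-4.2  3.9 11. ] [ 1.798e+02 -4.000e-02 -5.190e+00]
```

>>> jog_arm(offset=[[-0.6,0,1.8]], delta_rot=[[0.2,0,0]], jaw=[5])

```text
time: 19.4
tool_pos: [517.1, -200.9, 131.7]
tcp_rot: [180.0, -0.1, -5.2]
ft_force: [-8.3, 6.2, 18.9]
finger_gap: 9.7
```

```bash
python3 -c "
from h import *
for i in range(7):
    cams.snapshot('side'); s=monitor.sense(); print(np.round(s['tool_pos'],2),np.round(s['ft_force'],1),np.round(s['wrist_torque'],2),np.round(s['tcp_rot'],2))
"
```

```text
[ 517.15 -200.9   131.7 ] [-5.9  4.5 14.8] [ 0.86  1.01 -0.04] [ 1.80e+02 -1.40e-01 -5.18e+00]
[ 517.14 -200.87  131.67] [-6.2  4.6 14.2] [0.77 1.05 0.02] [ 1.7999e+02 -1.3000e-01 -5.1800e+00]
[ 517.17 -200.91  131.72] [-6.9  4.5 14.7] [0.77 1.09 0.06] [ 1.7999e+02 -1.4000e-01 -5.1800e+00]
[ 517.18 -200.92  131.73] [-6.   4.4 14.6] [0.75 1.04 0.03] [ 1.7998e+02 -1.4000e-01 -5.1800e+00]
[ 517.16 -200.91  131.71] [-6.9  5.4 15.5] [0.72 1.05 0.03] [ 1.7998e+02 -1.4000e-01 -5.1800e+00]
[ 517.16 -200.93  131.71] [-7.4  4.2 15. ] [0.74 1.06 0.03] [ 1.7998e+02 -1.4000e-01 -5.1800e+00]
[ 517.15 -200.92  131.71] [-5.8  4.6 14.7] [0.74 1.03 0.04] [ 1.7998e+02 -1.3000e-01 -5.1800e+00]
```

```bash
python3 -c "
from h import *
p,d=snap('top','top11');m=cams.camera_model('top')
v,u=np.mgrid[0:400,0:640]
X=np.linalg.inv(m['K'])@np.stack([u*d,v*d,d]).reshape(3,-1)
R=m['camera_from_world'][:3,:3];W=((X.T-m['camera_from_world'][:3,3])@R).reshape(400,640,3)
C=np.array([515,-200.7]);ps=np.radians(-5.25);ex=np.array([np.cos(ps),np.sin(ps)]);ey=np.array([-ex[1],ex[0]])
q=W[...,:2]-C;a=q@ex;b=q@ey;z=W[...,2]
def reg(n,a0,a1,b0,b1):
    k=(a>a0)&(a<a1)&(b>b0)&(b<b1)&(z>85)&(z<125);print(n,k.sum(),round(np.median(z[k]),1),'+-',round(z[k].std()/max(k.sum(),1)**.5,2))
reg('panel left',-60,60,95,102);reg('frame left rim',-70,70,108,113)
reg('panel near',-62,-50,-40,100);reg('frame rim near',-73,-68,-40,100)
reg('panel near right',-62,-30,-55,-10);reg('panel left inner far',10,60,20,70)
reg('panel near left',-60,-30,30,70)
reg('case left',-100,100,122,145);reg('case near',-110,-82,-100,100)
w,_=cast('top',[[355.5,209]],130),0
g=p.max(2);mm=np.zeros(g.shape,np.uint8);mm[201:219,351:358]=g[201:219,351:358]<70
M=cv2.moments(mm,True);t=.5*np.arctan2(2*M['mu11'],M['mu20']-M['mu02']);c=np.array([M['m10'],M['m01']])/M['m00'];dd=np.array([np.cos(t),np.sin(t)]);w=cast('top',[c-5*dd,c+5*dd],136);vv=w[0]-w[1];print('wing',np.degrees(np.arctan2(vv[1],vv[0]))%180-180)
print(monitor.sense()['ft_force'],monitor.sense()['time'])
cv2.imwrite('pics/top11.png',p[:,:,::-1]);p,_=snap('side');cv2.imwrite('pics/side11.png',p[:,:,::-1])
"
```

```text
panel left 73 106.0 +- 0.46
frame left rim 63 103.4 +- 0.42
panel near 87 106.6 +- 0.37
frame rim near 45 102.8 +- 0.6
panel near right 76 107.4 +- 0.36
panel left inner far 202 107.3 +- 0.25
panel near left 47 107.3 +- 0.6
case left 397 98.9 +- 0.19
case near 350 99.5 +- 0.21
wing -4.793601922401962
[-7.2108096   4.05569897 14.01836003] 19.8
```

View pics/top11.png

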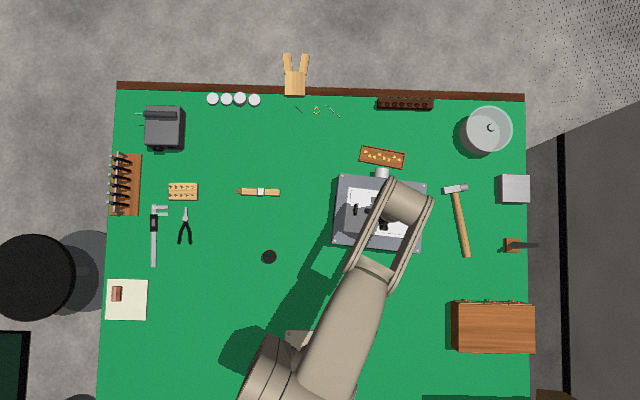

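View pics/side11.png

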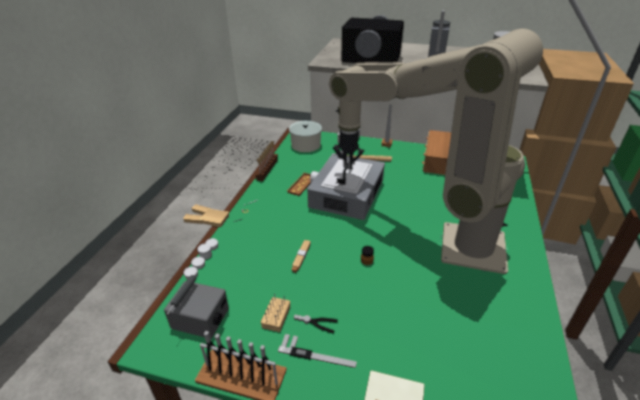

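The panel's top reads about 107.3 mm against 103.4 mm for the frame, which is the 4 mm plate lying flush. The wing is at -4.8° with the frame at -5.3°. Jar (268,257), clamp (258,191) and tray (382,157) are where they started. I'm handing in while pressing at about 15 N.

```bash
python3 -c "
from h import *
r.hand_in();s=monitor.sense();print(s['time'],s['tool_pos'],s['ft_force'])"
```

```text
the job is handed in; nothing more can be done
the job is handed in; nothing more can be done
```

The panel is fitted over the wing and the pin, and I handed in at about 20 s with the arm still pressing it flush on the frame.

I gripped the wing and turned it about 71° until it lay across the frame. Then I took the panel by its handle, carried it over, lowered it and pressed it down.

**Last checks before hand-in:**
- **Wing:** it measured -4.8° against the frame's -5.3°, so it lies within about half a degree of straight across.
- **Flush:** depth readings put the panel's top 3–4 mm above the frame, the plate's own 4 mm, at four of the five patches. The panel's left edge read 2.6 mm. Pressing harder did not move it further, so it rests on the frame and not just on the spring.
- **Push:** steady at about 14–15 N, with the gripper still set to 110 N on the handle.
- **Other items:** the jar, ring clamp, tray and the rest looked unmoved in the final pictures.

**What was less than ideal:**
- **Push peak:** the push reached 32 N vertically for a moment while I was setting it. It is below the stated limits, but above the 12–20 N hold.
- **Sideways force:** about 7 N remained at the end, probably friction. I could not remove it with small shifts.
- **Camera offset:** the two cameras disagreed by 3–5 mm. I used the arm's position while gripping the wing to settle it, and the wing passed the slot without touching.
- **After hand-in:** the simulator gives no readings, so I have no measurement from the final second.

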